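Clamp a stone block with the fold-away crank

ROBOT

A 6-joint arm with a two-finger parallel gripper is mounted at the origin on the work surface. World frame = base frame: x ahead of the robot, y to its left, z up, the work surface at z = 0. Lengths are in m, angles in rad, forces in N, time in s.
With the tool pointing down it reaches from about 0.25 to 0.775 m from the base axis. Payload 4 kg.
Tool frame: the origin (TCP) lies at the very end of the fingers, on their centre line; the grasp point (between the pads) lies 19 mm behind it; z points along the fingers, y is the line along which they close (so a half turn about z gives the same grasp; the last joint's range is limited). The gripper opens to 85 mm and grips with 20 to 120 N. Pads are 22 mm wide; open, the fingers measure 114 mm over their backs; the gripper's body (76 mm by 85 mm) begins 54 mm behind the grasp point. The pads swing forward as they close: fully open they stand 13 mm farther back than shut.
Start: joints at [-0.103, 0.087, 1.371, -0, 1.684, -0.103], TCP at [0.55, -0, 0.193] pointing down, gripper open.
Joint ranges: [-3.1, 3.1], [-0.76, 2.03], [0.27, 2.55], [-1.08, 4.22], [0.17, 2.65], [-2.57, 2.57]. Speed limits (rad/s): [2.79, 2.79, 3.14, 3.14, 3.14, 3.14].

INTERFACE

Orientations are given as a unit quaternion [x, y, z, w].
In Python, from station import robot, imaging gives the robot as it stands.
- The arm moves only by the tool step_arm, never from a script. Its argument "series" is one flat list of numbers, 5 for each row, row after row: the shift along the tool's x, y, z normalised to -1 to 1, where 1 is 0.15 m, then the turn about the tool's z normalised to -1 to 1, where 1 is 90 degrees, then the opening, from 0 (shut) to 1 (fully open). In form: [dx, dy, dz, yaw, claw, dx, dy, dz, yaw, claw, ...]. A call has 1 to 10 rows; each row is the pose to reach, as a shift and turn from the pose commanded when the call began, along the tool's axes at that moment; what a row does not reach only later rows make up. A row lasts 1/12 s, in which the tool goes at most 41.7 mm and 7.16 degrees, less where a joint would pass 70% of its speed; a pose out of reach is approached as far as the arm can. A call with a number of a shift or a turn outside -1 to 1 is refused whole. A call with a gripper value outside its range is refused whole. The fingers move at their own pace and stop on an object; "grip_force" is the grip in N (left out, the last holds). Time passes only in rows, so rows that repeat a pose let the fingers close. It gives the time, the measured TCP pose, the force, the opening and the grip force at its end, in the units of the state.
- robot.get_state(): the state, without advancing time (a new reading comes with each control period).
- imaging.get_image(name): name is "scene" or "side" or "wrist"; returns a dict with "pixels" (420x560x3 uint8, red, green, blue), "intrinsics" (3x3 intrinsics, pixels), "eye" and "orientation" of the camera in the world. Camera axes: x right, y down, z forward; pixel columns grow to the right and rows downward; lengths in m; the calibration is good to about 2 mm. A picture is of the moment at which its call begins. There is no depth.
- robot.close_job(): hands the job in; it is judged then, once.
Trained networks look in the newest picture that a camera, given by its name, has taken for a name from the list of things; names that differ only in an ending like _2 or _b are one class to them, and where a whole thing is asked for, a point or a joint stands for the part that bears it (a point fixed in the world has none). Each returns a list of dicts, best first, with "conf" (0 to 1); they miss things now and then, are a little off and sometimes report something else, mostly with a low value. They report only what shows in the picture. A call takes as long as a camera call. They do not tell look-alikes from the thing itself.
- imaging.spot_in(camera, label): "position" ([row, column] in pixels, amid what is visible of it).
- imaging.masks_of(camera, label): "pixels" (420x560 bool, what is visible of it) and "position" ([row, column] in pixels, amid what is visible of it).
The state is a dict: "t": time; "q": joint angles; "dq": joint speeds; "joint_torque": joint torques, N m; "ee_pos": TCP position; "orientation": TCP orientation; "contact_force": force on the tool from outside, world axes, zero at the start; "torque": the same for the moment, N m; "finger_gap": finger opening in m; "gripper_force": force on a finger pad.
Only numpy, scipy, OpenCV 4.12 (cv2) and the standard library are available. Lean on these libraries where they do the work, as an engineer would, in place of code of your own. Each camera call takes 0.05 s, during which the arm holds its last target. There are 200 camera calls.

TASK

Secure the soft stone block in the bench clamp for carving: first swing the crank's folded handle fully upright, and only then crank clockwise until the jaws have the stone snugly gripped between them (the crank turns clearly harder than when running free) without bruising it. Leave the handle standing upright and let go; do not disturb the mallet, the chisel or the loose offcut.

Things in the scene. Friction and masses are not known exactly. Their poses are not given: they have to be found in the camera images.
- clamp: Grey cast bench clamp, fixed. Bed 130 x 325 x 30 mm high, along its y; the crank stands on the gear housing (94 x 100 mm, top 100 mm above the table). Origin on the table under the crank's axis. Towards -y follow the sliding jaw, the stone and the far jaw (steel plates with rubber faces, tops 114 mm above the table).
- crank_axis (a point): Point on the crank's vertical turning axis at the height of the handle's hinge: 136 mm above the table. The clamp's far jaw was bolted on by hand, up to 8 mm nearer than its outermost place, so the crank angle at which the stone is gripped is not known beforehand: it comes after 0.6 to 2.8 rad of cranking and has to be felt.
- handle_hinge (a point): Hinge of the handle at the outer end of the flat steel crank arm, 55 mm from the axis. Arm 16 mm wide, top 10 mm and underside 18 mm below the hinge; fork cheeks 25 mm wide over all reach 7 mm above the hinge and 7 mm either way along the arm. The handle swings in the upright plane through crank axis and hinge.
- handle_tip (a point): Free end (on the centre line) of the crank handle, a black round bar, 16 mm in diameter, 60 mm from hinge to tip. Folded it lies level above the arm, pointing from the hinge inwards to 5 mm past the crank axis; unfolded it stands upright on the hinge. Smooth: it can turn between fingers that pinch it.
- handle (a joint): Folding angle of the handle: 0 folded flat, 1.571 upright against its stop. Its stiff hinge (0.12 N m) holds wherever it is left.
- crank (a joint): Crank angle in rad, growing clockwise seen from above; at 0 the arm points along the clamp's -x. Each rad moves the jaw 8 mm to the stone. Self-locking: its friction, 0.55 N m (8 to 10 N sideways at the handle), holds it where it is left. Pushing the stone along the bed adds under 1 N.
- jaw_face (a point): Middle of the sliding jaw's rubber face when uncompressed, 73 mm above the table; it advances along the clamp's -y as the crank turns clockwise.
- jaw: Sliding jaw (steel plate 126 x 16 x 82 mm with rubber face); axes as the clamp's, origin under the crank axis at crank 0. Every 10 N of grip on the stone adds 1.2 to 1.5 N at the handle to the free-running push; good is 20 to 50 N (3 to 6 N more). With both jaws touching, grip builds by some 200 N per rad of crank. Over 80 N the stone bruises.
- stone: The loose white aerated stone block, about 100 x 110 (along the bed, hand sawn) x 80 mm with a rough hump to 115 mm high, 0.6 kg, standing on the bed between the jaws with a few mm of play. Origin: centre of its underside, z up, y along the bed.
- mallet: Bystander: steel mallet lying on the table, head 55 x 100 x 45 mm centred 100 mm along its x, wooden handle 26 mm thick, to 135 mm along -x. Origin between them, on the table.
- chisel: Bystander: stone chisel lying on the table along its x, blade to +137 mm, wooden handle 28 mm thick to -100 mm. Origin where the two meet, on the table.
- offcut: Bystander: small white stone offcut 60 x 75 x 45 mm. Origin: centre of its underside.
Things that resemble listed ones, but are neither listed nor needed, are in the scene too. There is more than one size of the stone; the one meant has the size given above.

How it is judged:
By the outcome, as a careful person would: the job done as asked, in the order asked, and still so for the second after the job is handed in, with the robot touching nothing.
It also fails if it takes over 64 s, if anything falls off the work surface, if the arm or the gripper's body presses on something with over 40 N, if the wrist force passes 120 N, or if a joint passes its speed limit or range.

## Working session

There is one attempt and no reset: what is moved stays moved. The work goes in short steps, Python scripts to look and compute and a tool call to move; the robot and the scene stay as the last step left them, time stands still between calls to the robot, and variables do not carry over. Pictures are saved under pics/ and viewed, at most 10 in all, crops included, and the job is handed in when it is done.

Besides the shell and the picture viewer there is one more tool, called after ">>>" in YAML: its name, and indented under it one key for each argument. step_arm: Moves the arm, as the interface text tells. Scaled input: -1 to 1 covers 0.15 m each way for a shift and 90 degrees each way for a turn. Its arguments: {"type":"object","properties":{"series":{"type":"array","items":{"type":"number"}},"grip_force":{"type":"number"}},"required":["series"]}

```bash
mkdir -p pics; cat > h.py <<'E'
import numpy as np,cv2
from scipy.spatial.transform import Rotation as R
from station import robot,imaging
def ray(im,rc):
    K=np.array(im["intrinsics"]);d=np.linalg.inv(K)@[rc[1],rc[0],1]
    o=np.array(im["orientation"]);M=R.from_quat(o).as_matrix() if o.size==4 else o
    return np.array(im["eye"]),M@d/np.linalg.norm(d)
def onz(im,rc,z):
    e,d=ray(im,rc);return e+d*(z-e[2])/d[2]
def proj(im,p):
    o=np.array(im["orientation"]);M=R.from_quat(o).as_matrix() if o.size==4 else o
    c=np.array(im["intrinsics"])@(M.T@(np.array(p)-np.array(im["eye"])));return c[1]/c[2],c[0]/c[2]
def tri(a,b):
    A=np.zeros((3,3));v=np.zeros(3)
    for e,d in(a,b):
        P=np.eye(3)-np.outer(d,d);A+=P;v+=P@e
    return np.linalg.solve(A,v)
def save(im,n,s=1):
    cv2.imwrite("pics/"+n,cv2.resize(im["pixels"][:,:,::-1],None,fx=s,fy=s))
E
python3 - <<'E'
from h import *
import pickle
ims={}
for c in("scene","side","wrist"):
    im=ims[c]=imaging.get_image(c)
    print(c,np.round(im["eye"],3),np.round(im["orientation"],3).tolist())
    for l in("clamp","crank_axis","handle_hinge","handle_tip","stone","jaw_face","mallet","chisel","offcut"):
        print(l,[(np.round(r["position"]).tolist(),round(r["conf"],2)) for r in imaging.spot_in(c,l)[:3]])
pickle.dump(ims,open("ims.pkl","wb"))
save(ims["scene"],"a.png",1.4);save(ims["side"],"b.png",1.4);
s=robot.get_state();print(s["t"],s["orientation"],s["contact_force"])
E
```

```text
scene [ 1.253 -0.153  1.129] [0.727, 0.624, -0.183, -0.221]
clamp [([230.0, 297.0], 0.91), ([200.0, 233.0], 0.33)]
crank_axis [([228.0, 296.0], 0.83)]
handle_hinge [([193.0, 326.0], 0.51), ([220.0, 262.0], 0.32)]
handle_tip [([196.0, 320.0], 0.18)]
stone [([220.0, 262.0], 0.95), ([230.0, 166.0], 0.72), ([280.0, 97.0], 0.57)]
jaw_face [([219.0, 293.0], 0.87)]
mallet [([281.0, 320.0], 0.79)]
chisel [([200.0, 232.0], 0.58)]
offcut [([225.0, 380.0], 0.9)]
side [ 0.271 -0.867  0.752] [0.878, -0.169, 0.083, -0.44]
clamp [([250.0, 276.0], 0.91), ([204.0, 262.0], 0.21)]
crank_axis [([253.0, 276.0], 0.67)]
handle_hinge [([189.0, 250.0], 0.58)]
handle_tip []
stone [([359.0, 405.0], 0.98), ([330.0, 307.0], 0.8), ([232.0, 276.0], 0.59)]
jaw_face []
mallet [([215.0, 320.0], 0.82)]
chisel [([276.0, 238.0], 0.69)]
offcut [([251.0, 276.0], 0.75), ([181.0, 255.0], 0.45)]
wrist [0.55  0.068 0.374] [0.991, 0.0, -0.0, 0.135]
clamp [([155.0, 325.0], 0.82)]
crank_axis [([156.0, 325.0], 0.58)]
handle_hinge [([117.0, 294.0], 0.73)]
handle_tip [([271.0, 208.0], 0.75), ([120.0, 313.0], 0.64)]
stone [([299.0, 316.0], 0.82), ([139.0, 460.0], 0.55)]
jaw_face [([218.0, 329.0], 0.62)]
mallet [([140.0, 462.0], 0.79)]
chisel [([269.0, 210.0], 0.71)]
offcut []
1.5 [7.07113000e-01 7.07100561e-01 3.90847046e-05 3.15376885e-05] [ 0.61201759 -0.15613669 -0.33805811]
```

View pics/a.png

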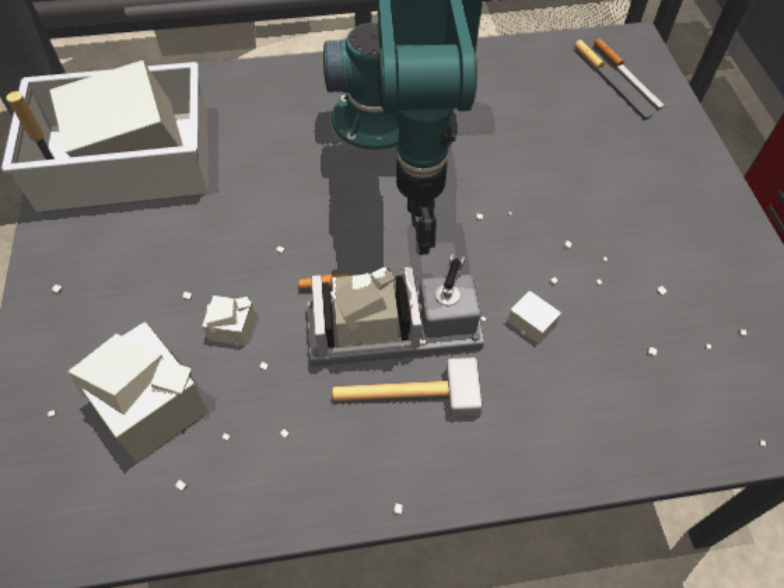

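View pics/b.png

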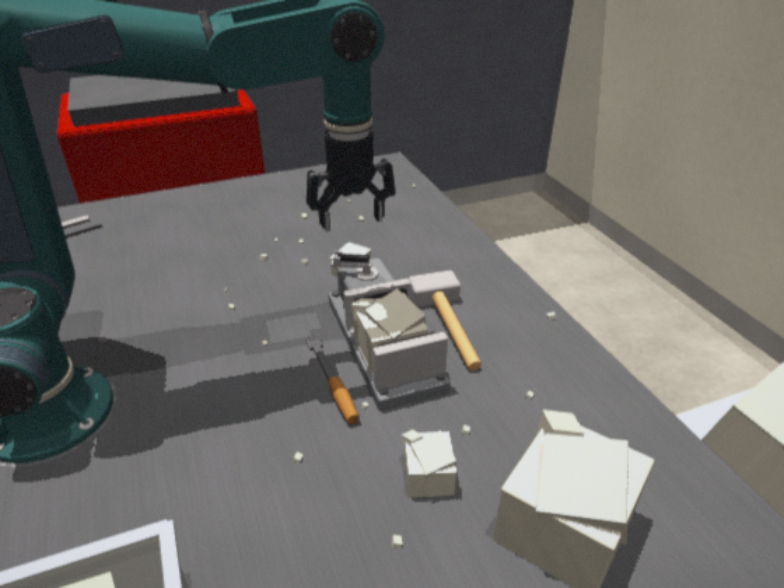

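The scene view shows the clamp at about (230,297) rc, with the arm pointing away from the camera and the folded handle near (193,322). The mallet is in front of the clamp and the chisel behind it. The side view agrees. Next I'll zoom in on the wrist view.

```bash
python3 - <<'E'
from h import *
import pickle
ims=pickle.load(open("ims.pkl","rb"))
w=ims["wrist"];s=ims["scene"]
a=cv2.resize(w["pixels"][60:340,180:480],None,fx=2,fy=2)
b=cv2.resize(s["pixels"][170:270,210:350],None,fx=3.5,fy=3.5)[:, :]
cv2.imwrite("pics/c.png",a[:,:,::-1]);cv2.imwrite("pics/d.png",cv2.resize(s["pixels"][160:270,210:370],None,fx=5,fy=5,interpolation=2)[:,:,::-1])
for n,p,z in[("hinge",(117,294),.136),("tip",(120,313),.136),("clamp",(156,325),.1)]:print(n,onz(w,p,z))
print(tri(ray(w,(117,294)),ray(s,(193,326))))
E
```

```text
hinge [0.55753228 0.06713156 0.136     ]
tip [0.57044498 0.0651744  0.136     ]
clamp [0.58378445 0.03678584 0.1       ]
[0.55857397 0.0699808  0.13154862]
```

View pics/c.png

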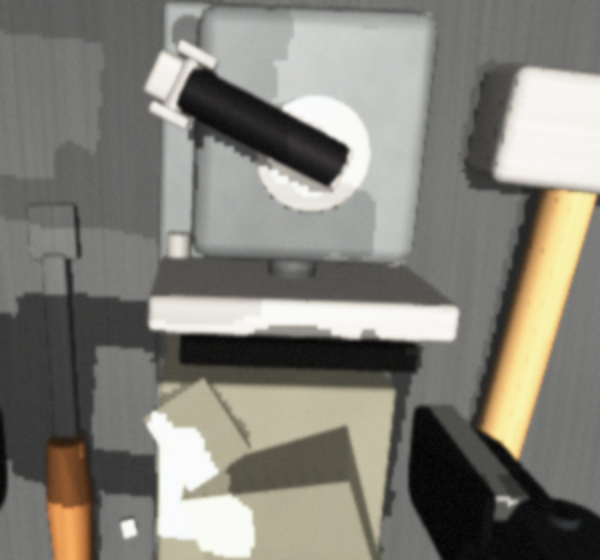

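View pics/d.png

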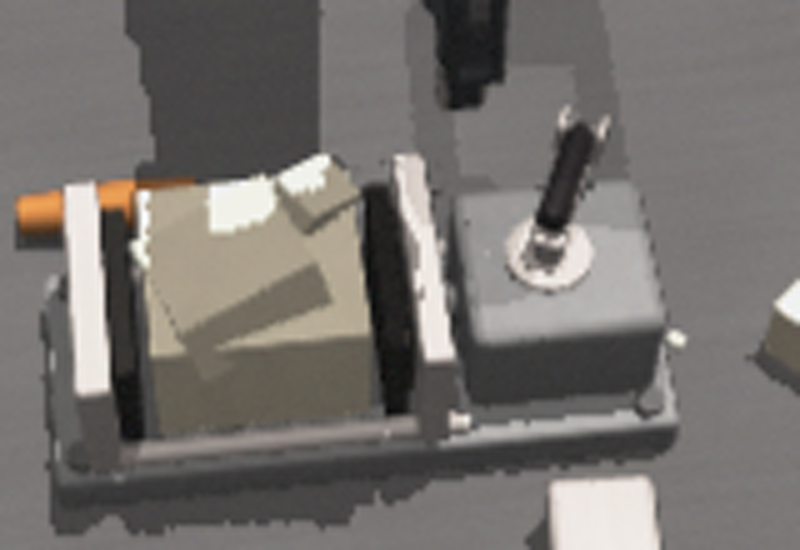

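The wrist crop shows the fork cheeks centred near crop (183,84), the bar end near (338,168) and the hub disc near (315,153). The clamp is nearly aligned with the world axes.

```bash
python3 - <<'E'
from h import *
import pickle
ims=pickle.load(open("ims.pkl","rb"));w=ims["wrist"];s=ims["scene"]
m=imaging.masks_of("wrist","handle_tip");
P=w["pixels"].astype(int)
dark=(P.max(2)<60);dark[:80]=0;dark[165:]=0;dark[:,:265]=0;dark[:,360:]=0
n,l,st,c=cv2.connectedComponentsWithStats(dark.astype(np.uint8));i=1+np.argmax(st[1:,4])
print(st[i],c[i]); ys,xs=np.nonzero(l==i)
r=cv2.minAreaRect(np.c_[xs,ys].astype(np.float32));b=cv2.boxPoints(r);print(r)
e=[]
for p in sorted(b.tolist()): 
    q=onz(w,(p[1],p[0]),.136);e.append(q);print(np.round(q,4))
for nme,rc in(("hingefork",(102,271)),("tip",(144,349)),("hub",(136.5,337.5))):
    print(nme,np.round(onz(w,rc,.136),4))
print("hub z.105",onz(w,(136.5,337.5),.105))
for q in m: print(q["conf"],q["position"],q["pixels"].sum())
E
```

```text
[ 269   94   85   58 2047] [309.15241817 123.06888129]
((307.81134033203125, 128.33963012695312), (87.80424499511719, 35.35480499267578), 29.05460548400879)
[0.535  0.0635 0.136 ]
[0.5468 0.0834 0.136 ]
[0.5885 0.0345 0.136 ]
[0.5993 0.0558 0.136 ]
hingefork [0.542  0.0768 0.136 ]
tip [0.5957 0.0491 0.136 ]
hub [0.5875 0.0542 0.136 ]
hub z.105 [0.59238468 0.05242259 0.105     ]
0.88 [121.2, 310.8] 2152
```

>>> step_arm:
  series: [0.38, 0.2, 0, -0.697, 0.6, 0.38, 0.2, 0, -0.697, 0.6, 0.38, 0.2, 0, -0.697, 0.6, 0.38, 0.2, 0, -0.697, 0.6, 0.38, 0.2, 0, -0.697, 0.6, 0.38, 0.2, 0, -0.697, 0.6, 0.38, 0.2, 0, -0.697, 0.6, 0.38, 0.2, 0, -0.697, 0.6, 0.38, 0.2, 0, -0.697, 0.6, 0.38, 0.2, 0, -0.697, 0.6]
  grip_force: 40

```text
t: 2.38
ee_pos: [0.58, 0.057, 0.1932]
orientation: [0.235, 0.972, -0.0, 0.0]
contact_force: [-0.0, -0.0, 0.4]
finger_gap: 0.0511
gripper_force: 0.0
```

```bash
python3 - <<'E'
from h import *
s=robot.get_state();M=R.from_quat(s["orientation"]).as_matrix();print(s["t"],s["ee_pos"],M[:,1],s["q"],s["contact_force"],s["finger_gap"])
im=imaging.get_image("wrist");save(im,"e.png",1.4)
for p in((.542,.0768,.136),(.5957,.0491,.136),(.591,.0516,.136)):print(proj(im,p))
E
```

```text
2.3833 [0.58001069 0.05700059 0.19319974] [ 4.56870344e-01  8.89533298e-01 -2.94445656e-05] [ 7.09053922e-04  1.60510541e-01  1.28946943e+00 -2.96621966e-05
  1.69161981e+00 -1.09561715e+00] [-0.03078782 -0.03627178  0.4371484 ] 0.051093221310933044
(np.float64(152.5871133895365), np.float64(283.3149720445173))
(np.float64(234.54898182563358), np.float64(283.1378688850609))
(np.float64(227.75403123459105), np.float64(283.243417143408))
```

View pics/e.png

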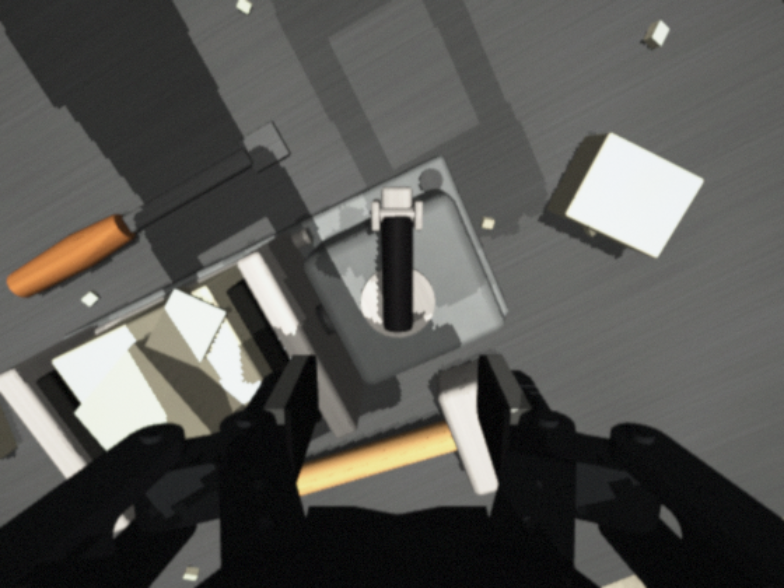

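The bar is vertical and centred at column 284, as predicted, with the fork at row 153 and the tip at row 235. I'll descend and pinch it.

>>> step_arm:
  series: [0, 0, 0.2, 0, 0.6, 0, 0, 0.4, 0, 0.6, 0, 0, 0.46, 0, 0.6, 0, 0, 0.46, 0, 0.5, 0, 0, 0.46, 0, 0.35, 0, 0, 0.46, 0, 0.2, 0, 0, 0.46, 0, 0.1, 0, 0, 0.46, 0, 0.1, 0, 0, 0.46, 0, 0.1, 0, 0, 0.46, 0, 0.1]
  grip_force: 25

```text
t: 3.27
ee_pos: [0.5805, 0.057, 0.1251]
orientation: [0.236, 0.972, 0.0, 0.001]
contact_force: [0.2, -0.7, 0.3]
finger_gap: 0.0089
gripper_force: 0.0
```

```bash
python3 - <<'E'
from h import *
im=imaging.get_image("wrist");s=robot.get_state();print(s["finger_gap"],s["gripper_force"],s["contact_force"],s["ee_pos"])
b=imaging.get_image("side")
a=cv2.resize(im["pixels"][110:390,140:420],(560,560));c=cv2.resize(b["pixels"][130:230,200:300],(560,560),interpolation=2)
cv2.imwrite("pics/f.png",cv2.resize(np.hstack([a,c])[:,:,::-1],(800,400)))
E
```

```text
0.008483706642044068 0.0 [0.68682447 0.54721844 0.45413632] [0.58029688 0.05698576 0.12483112]
```

View pics/f.png

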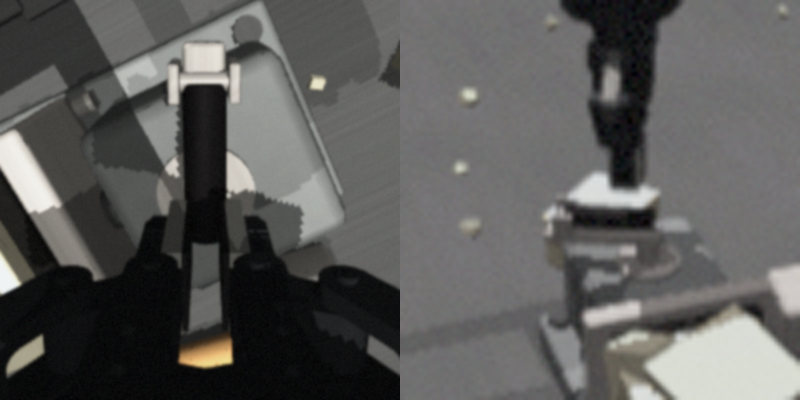

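```bash
python3 - <<'E'
from h import *
im=imaging.get_image("wrist");b=imaging.get_image("side")
s=robot.get_state();t=s["ee_pos"];M=R.from_quat(s["orientation"]).as_matrix()
A=im["pixels"].copy();B=b["pixels"].copy();C=cv2.resize(A[110:390,140:420],(1120,1120));D=cv2.resize(B[130:230,200:300],(1120,1120))
h=np.array([.542,.0768,.136]);u=np.array([.889,-.458,0])
for p,c in((t,(255,0,0)),(t+M[:,1]*.02,(255,255,0)),(t-M[:,1]*.02,(255,128,0)),(t-M[:,2]*.019,(255,0,255)),(h,(0,255,0)),(h+.06*u,(0,255,255)),(h+.055*u-[0,0,.036],(0,0,255))):
    r,q=proj(im,p);cv2.circle(C,(int((q-140)*4),int((r-110)*4)),8,c,-1)
    r,q=proj(b,p);cv2.circle(D,(int((q-200)*11.2),int((r-130)*11.2)),8,c,-1)
cv2.imwrite("pics/g.png",cv2.resize(np.hstack([C,D])[:,:,::-1],(800,400),interpolation=cv2.INTER_AREA))
E
```

```text
(no output)
```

View pics/g.png

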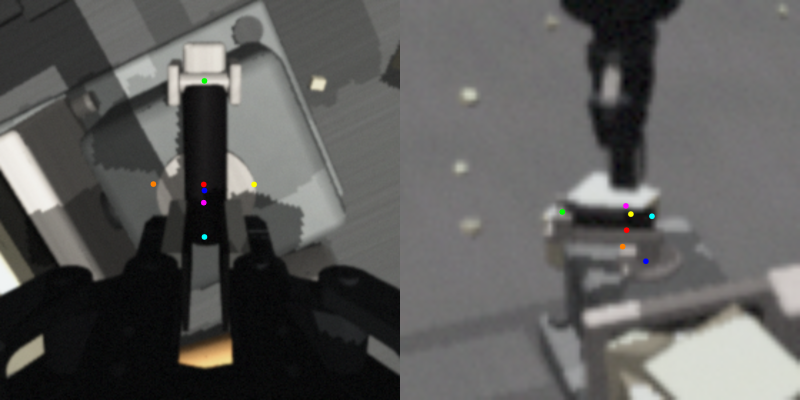

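>>> step_arm:
  series: [0, 0, 0, 0, 0, 0, 0, 0, 0, 0, 0, 0, 0, 0, 0, 0, 0, 0, 0, 0]

```text
t: 3.8
ee_pos: [0.58, 0.057, 0.1242]
orientation: [0.236, 0.972, -0.0, 0.0]
contact_force: [-0.8, 0.2, -0.5]
finger_gap: -0.0001
gripper_force: 0.0
```

```bash
python3 - <<'E'
from h import *
im=imaging.get_image("wrist");b=imaging.get_image("side");d=imaging.get_image("scene")
s=robot.get_state();print(s["finger_gap"],s["gripper_force"],s["contact_force"],s["ee_pos"])
a=cv2.resize(im["pixels"][110:390,140:420],(400,400));c=cv2.resize(b["pixels"][140:200,220:280],(400,400),interpolation=0)
cv2.imwrite("pics/i.png",np.hstack([a,c])[:,:,::-1])
E
```

```text
0.00023767356986481963 0.0 [-0.16906895  0.14147045  0.84627144] [0.58002998 0.05698684 0.12422644]
```

View pics/i.png

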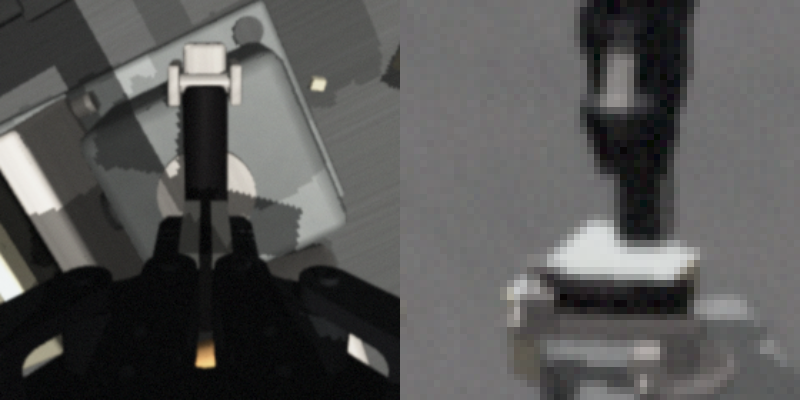

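```bash
python3 - <<'E'
from h import *
im=imaging.get_image("wrist");b=imaging.get_image("side");d=imaging.get_image("scene")
for z in(.115,.125,.135,.145,.155,.165):print(z,[np.round(proj(k,(.58,.057,z))) for k in(im,b,d)])
save({"pixels":d["pixels"][150:240,270:390]},"j.png",6)
E
```

```text
0.115 [array([234., 283.]), array([190., 257.]), array([204., 321.])]
0.125 [array([240., 283.]), array([187., 257.]), array([202., 321.])]
0.135 [array([246., 283.]), array([184., 257.]), array([200., 322.])]
0.145 [array([254., 283.]), array([181., 256.]), array([197., 322.])]
0.155 [array([262., 283.]), array([178., 256.]), array([195., 322.])]
0.165 [array([271., 283.]), array([174., 256.]), array([193., 322.])]
```

View pics/j.png

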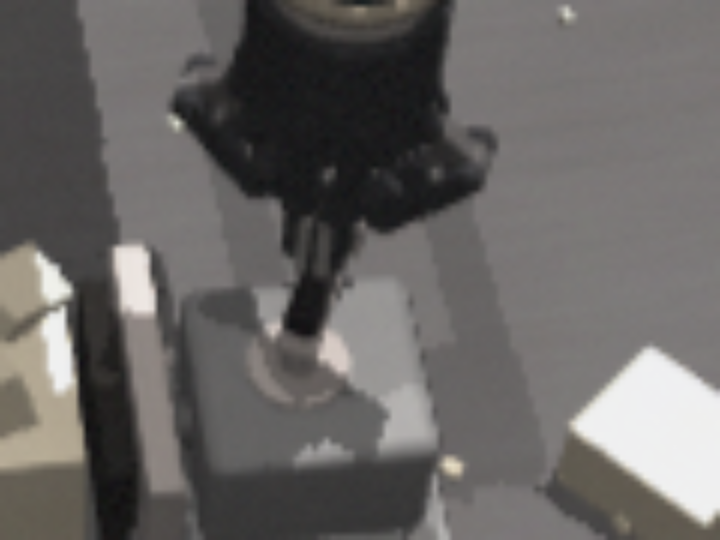

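The images show the shut fingertips about 25 mm above where the reported TCP puts them, so the pinch closed just over the bar. I'll open, go 20 mm lower (still safe above the housing) and close again.

>>> step_arm:
  series: [0, 0, 0, 0, 0.6, 0, 0, 0, 0, 0.6, 0, 0, 0, 0, 0.6, 0, 0, 0, 0, 0.6, 0, 0, 0, 0, 0.6, 0, 0, 0.07, 0, 0.6, 0, 0, 0.135, 0, 0.6, 0, 0, 0.135, 0, 0.6]

```text
t: 4.77
ee_pos: [0.578, 0.057, 0.1004]
orientation: [0.236, 0.972, -0.001, -0.003]
contact_force: [0.3, 0.4, -0.7]
finger_gap: 0.0513
gripper_force: 0.0
```

>>> step_arm:
  series: [0, 0, 0, 0, 0.4, 0, 0, 0, 0, 0.3, 0, 0, 0, 0, 0.2, 0, 0, 0, 0, 0.1, 0, 0, 0, 0, 0.1, 0, 0, 0, 0, 0.1, 0, 0, 0, 0, 0.1]
  grip_force: 25

```text
t: 5.35
ee_pos: [0.5804, 0.057, 0.1047]
orientation: [0.236, 0.972, 0.0, 0.001]
contact_force: [0.1, -0.2, 1.4]
finger_gap: 0.0083
gripper_force: 1.6
```

>>> step_arm:
  series: [0, 0, 0, 0, 0.4, 0, 0, 0, 0, 0.4, 0, 0, 0, 0, 0.5, 0, 0, 0, 0, 0.5, 0, 0, 0.02, 0, 0.5, 0, 0, 0.04, 0, 0.5, 0, 0, 0.06, 0, 0.5, 0, 0, 0.08, 0, 0.5, 0, 0, 0.08, 0, 0.5, 0, 0, 0.08, 0, 0.5]

```text
t: 6.18
ee_pos: [0.5797, 0.057, 0.0915]
orientation: [0.236, 0.972, -0.0, -0.0]
contact_force: [-0.8, 0.2, 0.0]
finger_gap: 0.0426
gripper_force: 0.0
```

>>> step_arm:
  series: [0, 0, 0, 0, 0.3, 0, 0, 0, 0, 0.2, 0, 0, 0, 0, 0.1, 0, 0, 0, 0, 0.1, 0, 0, 0, 0, 0.1, 0, 0, 0, 0, 0.1]
  grip_force: 25

```text
t: 6.68
ee_pos: [0.5803, 0.0571, 0.0923]
orientation: [0.236, 0.972, 0.0, 0.0]
contact_force: [-0.3, -0.1, 1.8]
finger_gap: 0.0149
gripper_force: 25.8
```

```bash
python3 - <<'E'
from h import *
im=imaging.get_image("wrist");b=imaging.get_image("side")
s=robot.get_state();print(s["finger_gap"],s["gripper_force"],s["contact_force"],s["ee_pos"],s["torque"])
a=cv2.resize(im["pixels"][110:390,140:420],(400,400));c=cv2.resize(b["pixels"][140:200,220:280],(400,400),interpolation=0)
cv2.imwrite("pics/k.png",np.hstack([a,c])[:,:,::-1])
E
```

```text
0.014799574210321511 25.778785049915314 [0.20937678 1.21428041 1.29447009] [0.58025601 0.05707092 0.09229813] [ 0.08594449 -0.03292056  0.11388909]
```

View pics/k.png

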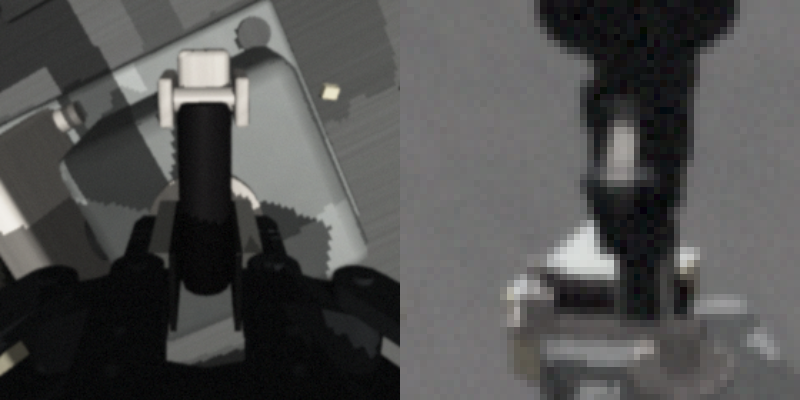

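The bar is now pinched: gap 14.9 mm, 26 N, and the fingers straddle it in both views. Next I'll swing it up along a 43 mm arc, where tool x points from the axis towards the hinge.

>>> step_arm:
  series: [0.0035, 0, -0.045, 0, 0.1, 0.014, 0, -0.089, 0, 0.1, 0.031, 0, -0.13, 0, 0.1, 0.055, 0, -0.169, 0, 0.1, 0.084, 0, -0.203, 0, 0.1, 0.118, 0, -0.232, 0, 0.1, 0.118, 0, -0.232, 0, 0.1]

```text
t: 7.37
ee_pos: [0.5626, 0.0659, 0.1281]
orientation: [0.235, 0.972, 0.0, -0.001]
contact_force: [-3.6, 3.1, -3.8]
finger_gap: 0.0134
gripper_force: 25.2
```

>>> step_arm:
  series: [0.039, 0, -0.024, 0, 0.1, 0.08, 0, -0.041, 0, 0.1, 0.124, 0, -0.051, 0, 0.1, 0.169, 0, -0.055, 0, 0.1, 0.18, 0, -0.055, 0, 0.1, 0.18, 0, -0.055, 0, 0.1, 0.18, 0, -0.055, 0, 0.1]

```text
t: 7.95
ee_pos: [0.5404, 0.0773, 0.1355]
orientation: [0.236, 0.972, -0.0, 0.001]
contact_force: [0.8, 0.2, 0.2]
finger_gap: 0.0086
gripper_force: 0.0
```

```bash
python3 - <<'E'
from h import *
s=robot.get_state();print(s["t"],s["finger_gap"],s["gripper_force"],s["contact_force"],s["ee_pos"],s["q"])
for c in("wrist","side","scene"):
    im=imaging.get_image(c)
    print(c,[(r["position"],round(r["conf"],2)) for r in imaging.spot_in(c,"handle_tip")+imaging.spot_in(c,"handle_hinge")],proj(im,(.542,.0768,.136)),proj(im,(.542,.0768,.196)))
np.save("side.npy",imaging.get_image("side")["pixels"])
E
```

```text
7.95 0.008576837891353318 0.0 [0.84818781 0.15289737 0.24302227] [0.54042853 0.07733265 0.13546686] [ 3.85774827e-02  9.57028809e-02  1.47605146e+00 -4.63169607e-04
  1.56873424e+00 -1.05628942e+00]
wrist [([304.2, 284.6], 0.59), ([274.0, 279.0], 0.76), ([303.9, 284.5], 0.39)] (np.float64(242.48237432755553), np.float64(283.2682350155774)) (np.float64(297.2961322859805), np.float64(283.19816379376294))
side [([183.3, 255.7], 0.63), ([204.4, 264.3], 0.55), ([188.0, 249.8], 0.52)] (np.float64(182.98000049807203), np.float64(240.5807498966332)) (np.float64(163.21948891420914), np.float64(239.35978786743036))
scene [([189.9, 320.4], 0.63), ([194.8, 325.6], 0.48), ([227.9, 295.4], 0.35)] (np.float64(186.25861566782754), np.float64(326.28774406844394)) (np.float64(171.5454318473504), np.float64(328.3266112583165))
```

The bar slipped out of the fingers partway. I'll rise and measure the handle angle from the masks.

>>> step_arm:
  series: [0, 0, -0.15, 0, 0.1, 0, 0, -0.35, 0, 0.3, 0, 0, -0.45, 0, 0.5, 0, 0, -0.45, 0, 0.5, 0, 0, -0.45, 0, 0.5]

```text
t: 8.87
ee_pos: [0.5409, 0.0775, 0.2036]
orientation: [0.236, 0.972, 0.0, 0.001]
contact_force: [-0.2, -0.0, -0.7]
finger_gap: 0.0424
gripper_force: 0.0
```

```bash
cat > ang.py <<'E'
from h import *
def bar(im,h,u,th):
    d=u*np.cos(th)+np.array([0,0,np.sin(th)]);m=np.zeros((420*4,560*4),np.uint8);pts=[]
    for s in np.linspace(.004,.06,2):
        n1=np.cross(d,[u[1],-u[0],0.]);n2=np.array([u[1],-u[0],0.])
        for a in np.linspace(0,6.28,20):
            r,c=proj(im,h+s*d+.008*(np.cos(a)*n1+np.sin(a)*n2));pts.append((c*4,r*4))
    cv2.fillConvexPoly(m,cv2.convexHull(np.array(pts,np.float32)).astype(np.int32),1)
    return cv2.resize(m,(560,420),interpolation=cv2.INTER_AREA)>0
def fit(h,u,cams):
    for c in cams:
        im=imaging.get_image(c);P=im["pixels"].astype(int);dark=P.max(2)<60
        ms=imaging.masks_of(c,"handle_tip")
        for k in ms[:2]:
            o=[]
            for t in range(0,115,5):
                b=bar(im,h,u,np.radians(t));o.append(((b&k["pixels"]).sum()/(b|k["pixels"]).sum(),t))
            ys,xs=np.nonzero(k["pixels"]);print(c,round(k["conf"],2),len(ys),ys.min(),ys.max(),xs.min(),xs.max(),[(round(a,2),t) for a,t in sorted(o)[::-1][:4]])
        o=[]
        for t in range(0,115,5):
            b=bar(im,h,u,np.radians(t));ring=cv2.dilate(b.astype(np.uint8),np.ones((7,7)))>0
            o.append((dark[b].mean()-dark[ring&~b].mean(),t))
        print(c,"dark",[(round(a,2),t) for a,t in sorted(o)[::-1][:4]])
E
python3 - <<'E'
from ang import *
h=np.array([.542,.0768,.136]);u=np.array([.889,-.458,0])
fit(h,u,("scene","side","wrist"))
s=robot.get_state();print(s["ee_pos"])
E
```

```text
scene 0.54 48 183 190 320 328 [(np.float64(0.81), 45), (np.float64(0.79), 50), (np.float64(0.59), 40), (np.float64(0.52), 55)]
scene dark [(np.float64(0.75), 45), (np.float64(0.71), 50), (np.float64(0.6), 40), (np.float64(0.51), 55)]
side 0.69 109 169 183 241 256 [(np.float64(0.77), 40), (np.float64(0.67), 45), (np.float64(0.6), 35), (np.float64(0.47), 50)]
side dark [(np.float64(0.65), 45), (np.float64(0.62), 40), (np.float64(0.54), 50), (np.float64(0.45), 35)]
wrist 0.96 1871 209 293 273 296 [(np.float64(0.91), 50), (np.float64(0.89), 55), (np.float64(0.89), 45), (np.float64(0.87), 40)]
wrist dark [(np.float64(0.86), 50), (np.float64(0.83), 45), (np.float64(0.8), 40), (np.float64(0.8), 30)]
[0.53957369 0.07746644 0.20092114]
```

The handle is at about 45°. I'll re-pinch it there with the fingers about 8 mm deeper past the bar.

>>> step_arm:
  series: [-0.225, 0, 0, 0, 0.5, -0.225, 0, 0.2, 0, 0.5, -0.225, 0, 0.4, 0, 0.5, -0.225, 0, 0.5, 0, 0.5, -0.225, 0, 0.57, 0, 0.5, -0.225, 0, 0.57, 0, 0.4, -0.225, 0, 0.57, 0, 0.3, -0.225, 0, 0.57, 0, 0.2, -0.225, 0, 0.57, 0, 0.1, -0.225, 0, 0.57, 0, 0.1]
  grip_force: 25

```text
t: 10.0
ee_pos: [0.5712, 0.0617, 0.1189]
orientation: [0.236, 0.972, 0.0, 0.002]
contact_force: [0.2, -1.8, 2.9]
finger_gap: 0.0152
gripper_force: 25.1
```

>>> step_arm:
  series: [0, 0, 0, 0, 0.1, 0, 0, 0, 0, 0.1]

```text
t: 10.17
ee_pos: [0.5712, 0.0618, 0.1188]
orientation: [0.236, 0.972, 0.0, 0.002]
contact_force: [-0.2, -1.7, 4.2]
finger_gap: 0.015
gripper_force: 25.4
```

>>> step_arm:
  series: [0.018, 0, -0.015, 0, 0.1, 0.036, 0, -0.028, 0, 0.1, 0.056, 0, -0.04, 0, 0.1, 0.076, 0, -0.051, 0, 0.1, 0.097, 0, -0.06, 0, 0.1, 0.119, 0, -0.068, 0, 0.1, 0.142, 0, -0.074, 0, 0.1, 0.142, 0, -0.074, 0, 0.1]

```text
t: 10.83
ee_pos: [0.5528, 0.071, 0.1284]
orientation: [0.236, 0.972, -0.0, 0.002]
contact_force: [3.5, -2.7, -1.0]
finger_gap: 0.0152
gripper_force: 24.6
```

>>> step_arm:
  series: [0.023, 0, -0.004, 0, 0.1, 0.046, 0, -0.006, 0, 0.1, 0.07, 0, -0.006, 0, 0.1, 0.08, 0, -0.006, 0, 0.1, 0.08, 0, -0.006, 0, 0.1, 0.08, 0, -0.006, 0, 0.1]

```text
t: 11.33
ee_pos: [0.5428, 0.0761, 0.1299]
orientation: [0.236, 0.972, -0.0, 0.003]
contact_force: [4.8, -3.6, 0.8]
finger_gap: 0.015
gripper_force: 24.9
```

```bash
python3 - <<'E'
from ang import *
h=np.array([.542,.0768,.136]);u=np.array([.889,-.458,0])
s=robot.get_state();print(s["t"],s["ee_pos"],s["contact_force"],s["finger_gap"],s["gripper_force"])
fit(h,u,("scene","side"))
E
```

```text
11.3333 [0.54281698 0.07607759 0.12994495] [ 4.77994035 -3.62267914  0.76237477] 0.015017183145449559 24.903879761695862
scene 0.62 77 174 187 323 329 [(np.float64(0.81), 75), (np.float64(0.77), 80), (np.float64(0.68), 85), (np.float64(0.67), 70)]
scene 0.34 132 193 206 214 296 [(np.float64(0.0), 110), (np.float64(0.0), 105), (np.float64(0.0), 100), (np.float64(0.0), 95)]
scene dark [(np.float64(0.75), 75), (np.float64(0.68), 70), (np.float64(0.63), 80), (np.float64(0.58), 65)]
side 0.39 90 164 184 239 247 [(np.float64(0.59), 70), (np.float64(0.56), 65), (np.float64(0.53), 75), (np.float64(0.45), 60)]
side dark [(np.float64(0.47), 75), (np.float64(0.41), 80), (np.float64(0.41), 95), (np.float64(0.41), 70)]
```

>>> step_arm:
  series: [0.01, 0, 0, 0, 0.1, 0.02, 0, 0, 0, 0.1, 0.02, 0, 0, 0, 0.1]

```text
t: 11.78
ee_pos: [0.5403, 0.0773, 0.13]
orientation: [0.236, 0.972, -0.0, 0.003]
contact_force: [3.8, -4.0, 0.7]
finger_gap: 0.0148
gripper_force: 24.6
```

>>> step_arm:
  series: [0.01, 0, 0, 0, 0.1, 0.02, 0, 0, 0, 0.1, 0.02, 0, 0, 0, 0.1]

```text
t: 12.03
ee_pos: [0.5372, 0.0789, 0.1299]
orientation: [0.236, 0.972, -0.0, 0.003]
contact_force: [3.7, -4.5, 0.4]
finger_gap: 0.0139
gripper_force: 25.1
```

>>> step_arm:
  series: [0, 0, 0, 0, 0.5, 0, 0, 0, 0, 0.6, 0, 0, 0, 0, 0.7, 0, 0, 0, 0, 0.7, 0, 0, 0, 0, 0.7]

```text
t: 12.45
ee_pos: [0.5351, 0.0803, 0.1288]
orientation: [0.236, 0.972, 0.0, -0.0]
contact_force: [0.9, -0.2, 0.2]
finger_gap: 0.0596
gripper_force: 0.0
```

```bash
python3 - <<'E'
from ang import *
h=np.array([.542,.0768,.136]);u=np.array([.889,-.458,0])
s=robot.get_state();print(s["t"],s["ee_pos"],s["contact_force"],s["finger_gap"],s["gripper_force"])
fit(h,u,("scene","side","wrist"))
E
```

```text
12.45 [0.53506817 0.08033131 0.12879471] [ 0.89525955 -0.18455828  0.18711518] 0.05959266955630534 0.0
scene 0.39 85 172 187 324 329 [(np.float64(0.87), 80), (np.float64(0.77), 85), (np.float64(0.71), 75), (np.float64(0.69), 90)]
scene dark [(np.float64(0.91), 80), (np.float64(0.84), 75), (np.float64(0.79), 85), (np.float64(0.7), 90)]
side dark [(np.float64(0.58), 80), (np.float64(0.47), 75), (np.float64(0.37), 70), (np.float64(0.37), 85)]
wrist 0.6 3436 246 351 264 302 [(np.float64(0.91), 85), (np.float64(0.91), 80), (np.float64(0.83), 75), (np.float64(0.79), 90)]
wrist dark [(np.float64(0.89), 80), (np.float64(0.79), 85), (np.float64(0.77), 75), (np.float64(0.71), 90)]
```

Low pad friction: the bar slid in the pads and stands at about 80°. I'll regrip centred on it with a stronger grip and finish the swing.

>>> step_arm:
  series: [-0.105, 0, 0, 0, 0.6, -0.105, 0, 0, 0, 0.5, -0.105, 0, 0, 0, 0.4, -0.105, 0, 0, 0, 0.3, -0.105, 0, 0, 0, 0.2, -0.105, 0, 0, 0, 0.1, -0.105, 0, 0, 0, 0.1, -0.105, 0, 0, 0, 0.1]
  grip_force: 90

```text
t: 13.42
ee_pos: [0.5489, 0.0728, 0.1293]
orientation: [0.236, 0.972, -0.0, -0.0]
contact_force: [-3.1, -1.7, 2.3]
finger_gap: 0.0134
gripper_force: 87.8
```

>>> step_arm:
  series: [0.015, 0, 0, 0, 0.1, 0.03, 0, 0, 0, 0.1, 0.04, 0, 0, 0, 0.1, 0.05, 0, 0, 0, 0.1, 0.05, 0, 0, 0, 0.1]

```text
t: 13.83
ee_pos: [0.5475, 0.0735, 0.1296]
orientation: [0.236, 0.972, -0.001, 0.006]
contact_force: [11.0, -6.0, -4.5]
finger_gap: 0.0134
gripper_force: 87.8
```

>>> step_arm:
  series: [0.01, 0, 0, 0, 0.1, 0.015, 0, 0, 0, 0.1, 0.015, 0, 0, 0, 0.1]

```text
t: 14.08
ee_pos: [0.5472, 0.0737, 0.1297]
orientation: [0.237, 0.972, -0.001, 0.008]
contact_force: [13.8, -7.2, -5.5]
finger_gap: 0.0134
gripper_force: 87.8
```

>>> step_arm:
  series: [0, 0, 0, 0, 0.3, -0.02, 0, 0, 0, 0.5, -0.04, 0, 0, 0, 0.7, -0.04, 0, 0, 0, 0.7, -0.04, 0, 0, 0, 0.7]

```text
t: 14.5
ee_pos: [0.5459, 0.0747, 0.1289]
orientation: [0.236, 0.972, 0.0, -0.0]
contact_force: [0.7, -0.0, -0.5]
finger_gap: 0.0599
gripper_force: 0.0
```

```bash
sed -i 's/range(0,115,5)/range(66,112,2)/' ang.py; python3 - <<'E'
from ang import *
h=np.array([.542,.0768,.136]);u=np.array([.889,-.458,0])
s=robot.get_state();print(s["t"],s["ee_pos"],s["contact_force"],s["finger_gap"],s["gripper_force"])
fit(h,u,("scene","side","wrist"))
im=imaging.get_image("wrist")
for t in(80,90):print(t,proj(im,h+.06*(u*np.cos(np.radians(t))+[0,0,np.sin(np.radians(t))])))
E
```

```text
14.5 [0.54586359 0.07474532 0.12889857] [ 0.65851033 -0.01811609 -0.51191458] 0.05985184572269941 0.0
scene 0.61 92 171 187 324 330 [(np.float64(0.87), 82), (np.float64(0.84), 80), (np.float64(0.84), 84), (np.float64(0.82), 86)]
scene dark [(np.float64(0.88), 82), (np.float64(0.87), 80), (np.float64(0.83), 84), (np.float64(0.83), 78)]
side 0.4 20 180 183 238 243 [(np.float64(0.14), 72), (np.float64(0.13), 76), (np.float64(0.13), 74), (np.float64(0.13), 70)]
side dark [(np.float64(0.54), 94), (np.float64(0.54), 96), (np.float64(0.53), 98), (np.float64(0.53), 92)]
wrist 0.83 3160 225 319 263 303 [(np.float64(0.96), 86), (np.float64(0.92), 84), (np.float64(0.91), 88), (np.float64(0.88), 82)]
wrist dark [(np.float64(0.93), 86), (np.float64(0.9), 84), (np.float64(0.85), 82), (np.float64(0.79), 80)]
80 (np.float64(314.55019220272266), np.float64(282.81581949333463))
90 (np.float64(291.3233514692758), np.float64(282.8109859749751))
```

Most likely 86–90°, so I'll check with a free push: fingers shut, pushing from the inner side until it hits the stop.

>>> step_arm:
  series: [-0.1, 0, 0, 0, 0.7, -0.22, 0, 0, 0, 0.7, -0.22, 0, 0, 0, 0.4, -0.22, 0, 0, 0, 0.2, -0.22, 0, 0, 0, 0, -0.22, 0, 0, 0, 0, -0.2, 0, 0, 0, 0, -0.17, 0, 0, 0, 0, -0.14, 0, 0, 0, 0, -0.12, 0, 0, 0, 0]
  grip_force: 40

```text
t: 15.68
ee_pos: [0.5619, 0.0664, 0.1295]
orientation: [0.236, 0.972, -0.0, 0.001]
contact_force: [2.2, -1.6, 1.4]
finger_gap: 0.0001
gripper_force: 1.2
```

>>> step_arm:
  series: [0.01, 0, 0, 0, 0, 0.02, 0, 0, 0, 0, 0.02, 0, 0, 0, 0]

```text
t: 15.93
ee_pos: [0.5596, 0.0676, 0.1298]
orientation: [0.236, 0.972, 0.0, 0.001]
contact_force: [0.7, -1.4, 1.7]
finger_gap: 0.0001
gripper_force: 0.8
```

>>> step_arm:
  series: [0.01, 0, 0, 0, 0, 0.02, 0, 0, 0, 0, 0.02, 0, 0, 0, 0]

```text
t: 16.18
ee_pos: [0.5589, 0.068, 0.1297]
orientation: [0.236, 0.972, -0.0, 0.003]
contact_force: [6.2, -4.1, 0.6]
finger_gap: -0.0001
gripper_force: 3.5
```

>>> step_arm:
  series: [0.01, 0, 0, 0, 0, 0.02, 0, 0, 0, 0, 0.02, 0, 0, 0, 0]

```text
t: 16.43
ee_pos: [0.5588, 0.068, 0.1298]
orientation: [0.237, 0.972, -0.001, 0.006]
contact_force: [12.9, -6.5, -2.4]
finger_gap: 0.0
gripper_force: 7.0
```

The force jumped from about 2.5 N to 14 N with no further movement, and the TCP sits exactly where an upright bar predicts. The handle is on its stop. Next I'll cage it with about 1 mm of play, tool y tangential, for cranking.

>>> step_arm:
  series: [-0.1, 0, 0, 0, 0, -0.12, 0, 0, 0, 0.3, -0.12, 0, 0, 0, 0.5, -0.12, 0, 0, 0, 0.6, -0.12, 0, 0, 0, 0.6, 0, 0, 0, 0, 0.6, 0.104, 0, 0, 0, 0.6, 0.104, 0, 0, 0, 0.5, 0.104, 0, 0, 0, 0.3, 0.104, 0, 0, 0, 0.2]
  grip_force: 40

```text
t: 17.27
ee_pos: [0.5403, 0.0776, 0.1292]
orientation: [0.236, 0.972, 0.0, 0.0]
contact_force: [0.4, -0.8, 0.0]
finger_gap: 0.0193
gripper_force: 0.0
```

>>> step_arm:
  series: [0, 0, 0, 0, 0.2, 0, 0, 0, 0, 0.2, 0, 0, 0, 0, 0.2]

```text
t: 17.52
ee_pos: [0.5405, 0.0773, 0.1289]
orientation: [0.236, 0.972, -0.0, -0.0]
contact_force: [0.5, -0.2, -0.1]
finger_gap: 0.0169
gripper_force: 0.0
```

>>> step_arm:
  series: [-0.0005, 0.019, 0, 0.032, 0.2, -0.002, 0.038, 0, 0.064, 0.2, -0.0043, 0.057, 0, 0.0955, 0.2, -0.0076, 0.0755, 0, 0.127, 0.2]

```text
t: 17.85
ee_pos: [0.5448, 0.0833, 0.1289]
orientation: [0.334, 0.943, -0.004, -0.001]
contact_force: [-5.4, -7.5, 2.6]
finger_gap: 0.0169
gripper_force: 5.0
```

>>> step_arm:
  series: [-0.0005, 0.019, 0, 0.032, 0.2, -0.002, 0.038, 0, 0.064, 0.2]

```text
t: 18.02
ee_pos: [0.5482, 0.0878, 0.1289]
orientation: [0.381, 0.925, -0.004, -0.001]
contact_force: [-6.6, -7.6, 3.7]
finger_gap: 0.0169
gripper_force: 5.1
```

>>> step_arm:
  series: [-0.0005, 0.019, 0, 0.032, 0.2, -0.002, 0.038, 0, 0.064, 0.2, -0.0043, 0.057, 0, 0.0955, 0.2]

```text
t: 18.27
ee_pos: [0.5541, 0.0939, 0.1289]
orientation: [0.449, 0.894, -0.004, -0.002]
contact_force: [-7.7, -6.6, 3.9]
finger_gap: 0.0172
gripper_force: 5.1
```

```bash
cat > st.py <<'E'
from h import *
s=robot.get_state();p=s["ee_pos"];r=np.array(p[:2])-[.591,.0516];R0=np.linalg.norm(r);r/=R0
f=np.array(s["contact_force"][:2])
print("t",s["t"],"phi",round(np.arctan2(r[1],-r[0])-.4765,3),"R",round(R0,4),"Ft",-round(f@[r[1],-r[0]],2),"Frad",round(f@r,2),"q6",s["q"][5],"z",p[2])
E
python3 st.py
```

```text
t 18.2667 phi 0.377 R 0.0561 Ft 10.11 Frad 0.1 q6 -0.5700133027006257 z 0.12885060929021078
```

>>> step_arm:
  series: [-0.0005, 0.019, 0, 0.032, 0.2, -0.002, 0.038, 0, 0.064, 0.2]

```text
t: 18.43
ee_pos: [0.5586, 0.0974, 0.1288]
orientation: [0.493, 0.87, -0.004, -0.002]
contact_force: [-8.3, -5.9, 3.7]
finger_gap: 0.017
gripper_force: 5.1
```

```bash
python3 st.py
```

```text
t 18.4333 phi 0.479 R 0.0561 Ft 10.16 Frad -0.03 q6 -0.4644442919938073 z 0.12882848493116433
```

Free-running push is a steady 10.1 N with no radial load. I'll go on in 0.1 rad bites, aiming for about 14.5 N.

>>> step_arm:
  series: [-0.0005, 0.019, 0, 0.032, 0.2, -0.002, 0.038, 0, 0.064, 0.2]

```text
t: 18.6
ee_pos: [0.5634, 0.1005, 0.1288]
orientation: [0.536, 0.844, -0.004, -0.002]
contact_force: [-8.6, -5.5, 4.6]
finger_gap: 0.017
gripper_force: 5.1
```

>>> step_arm:
  series: [-0.0005, 0.019, 0, 0.032, 0.2, -0.002, 0.038, 0, 0.064, 0.2]

```text
t: 18.77
ee_pos: [0.5685, 0.1031, 0.1288]
orientation: [0.577, 0.816, -0.004, -0.002]
contact_force: [-9.1, -3.5, 4.9]
finger_gap: 0.0175
gripper_force: 5.1
```

```bash
python3 st.py
```

```text
t 18.7667 phi 0.683 R 0.0562 Ft 9.77 Frad 0.45 q6 -0.25646039190878395 z 0.12882812381721764
```

>>> step_arm:
  series: [-0.0005, 0.019, 0, 0.032, 0.2, -0.002, 0.038, 0, 0.064, 0.2]

```text
t: 18.93
ee_pos: [0.5738, 0.1051, 0.1288]
orientation: [0.618, 0.786, -0.004, -0.002]
contact_force: [-9.5, -3.5, 4.8]
finger_gap: 0.0171
gripper_force: 5.2
```

>>> step_arm:
  series: [-0.0005, 0.019, 0, 0.032, 0.2, -0.002, 0.038, 0, 0.064, 0.2]

```text
t: 19.1
ee_pos: [0.5792, 0.1065, 0.1288]
orientation: [0.656, 0.754, -0.004, -0.003]
contact_force: [-10.5, -2.3, 5.2]
finger_gap: 0.0171
gripper_force: 5.2
```

```bash
python3 st.py
```

```text
t 19.1 phi 0.883 R 0.0562 Ft 10.77 Frad -0.09 q6 -0.05244351594580827 z 0.12882825665461797
```

>>> step_arm:
  series: [-0.0005, 0.019, 0, 0.032, 0.2, -0.002, 0.038, 0, 0.064, 0.2]

```text
t: 19.27
ee_pos: [0.5848, 0.1075, 0.1288]
orientation: [0.693, 0.721, -0.004, -0.003]
contact_force: [-11.4, -1.3, 4.0]
finger_gap: 0.0168
gripper_force: 5.3
```

```bash
python3 st.py
```

```text
t 19.2667 phi 0.984 R 0.0562 Ft 11.51 Frad -0.03 q6 0.04807279663375309 z 0.128831000423387
```

>>> step_arm:
  series: [-0.0005, 0.019, 0, 0.032, 0.2, -0.002, 0.038, 0, 0.064, 0.2]

```text
t: 19.43
ee_pos: [0.5904, 0.1078, 0.1289]
orientation: [0.728, 0.685, -0.004, -0.003]
contact_force: [-10.7, -1.2, 6.0]
finger_gap: 0.017
gripper_force: 5.3
```

```bash
python3 st.py
```

```text
t 19.4333 phi 1.084 R 0.0562 Ft 10.72 Frad -1.08 q6 0.14765404288255962 z 0.12885021006055097
```

The force is about 0.7 N above free running, which fits pushing the stone. I'll continue.

>>> step_arm:
  series: [-0.0005, 0.019, 0, 0.032, 0.2, -0.002, 0.038, 0, 0.064, 0.2]

```text
t: 19.6
ee_pos: [0.5961, 0.1076, 0.1288]
orientation: [0.762, 0.648, -0.004, -0.003]
contact_force: [-11.2, 0.9, 4.1]
finger_gap: 0.0175
gripper_force: 5.2
```

>>> step_arm:
  series: [-0.0005, 0.019, 0, 0.032, 0.2, -0.002, 0.038, 0, 0.064, 0.2]

```text
t: 19.77
ee_pos: [0.6017, 0.1068, 0.1289]
orientation: [0.793, 0.609, -0.003, -0.003]
contact_force: [-10.1, 1.0, 4.5]
finger_gap: 0.017
gripper_force: 5.2
```

```bash
python3 st.py
```

```text
t 19.7667 phi 1.285 R 0.0562 Ft 10.12 Frad -0.96 q6 0.34409404746772315 z 0.12885737948549483
```

>>> step_arm:
  series: [-0.0005, 0.019, 0, 0.032, 0.2, -0.002, 0.038, 0, 0.064, 0.2]

```text
t: 19.93
ee_pos: [0.6071, 0.1055, 0.1288]
orientation: [0.823, 0.568, -0.003, -0.003]
contact_force: [-10.3, 2.4, 4.0]
finger_gap: 0.017
gripper_force: 5.2
```

>>> step_arm:
  series: [-0.0005, 0.019, 0, 0.032, 0.2, -0.002, 0.038, 0, 0.064, 0.2]

```text
t: 20.1
ee_pos: [0.6124, 0.1036, 0.1288]
orientation: [0.85, 0.526, -0.003, -0.003]
contact_force: [-10.0, 3.1, 4.3]
finger_gap: 0.0175
gripper_force: 5.1
```

```bash
python3 st.py
```

```text
t 20.1 phi 1.485 R 0.0562 Ft 10.46 Frad -0.95 q6 0.537189893389343 z 0.1288400132287826
```

>>> step_arm:
  series: [-0.0005, 0.019, 0, 0.032, 0.2, -0.002, 0.038, 0, 0.064, 0.2]

```text
t: 20.27
ee_pos: [0.6175, 0.1012, 0.1289]
orientation: [0.876, 0.483, -0.003, -0.003]
contact_force: [-9.5, 3.2, 3.4]
finger_gap: 0.017
gripper_force: 5.1
```

>>> step_arm:
  series: [-0.0005, 0.019, 0, 0.032, 0.2, -0.002, 0.038, 0, 0.064, 0.2]

```text
t: 20.43
ee_pos: [0.6223, 0.0983, 0.1289]
orientation: [0.899, 0.438, -0.003, -0.003]
contact_force: [-8.3, 4.2, 4.8]
finger_gap: 0.0174
gripper_force: 5.1
```

```bash
python3 st.py
```

```text
t 20.4333 phi 1.684 R 0.0562 Ft 9.21 Frad -1.17 q6 0.7274714847194348 z 0.12885326205008119
```

>>> step_arm:
  series: [-0.0005, 0.019, 0, 0.032, 0.2, -0.002, 0.038, 0, 0.064, 0.2]

```text
t: 20.6
ee_pos: [0.6266, 0.0951, 0.1289]
orientation: [0.92, 0.393, -0.003, -0.004]
contact_force: [-10.2, 5.4, 4.1]
finger_gap: 0.0171
gripper_force: 5.7
```

>>> step_arm:
  series: [-0.0005, 0.019, 0, 0.032, 0.2, -0.002, 0.038, 0, 0.064, 0.2]

```text
t: 20.77
ee_pos: [0.6299, 0.0919, 0.1289]
orientation: [0.938, 0.347, -0.003, -0.005]
contact_force: [-11.2, 7.3, 5.1]
finger_gap: 0.0168
gripper_force: 6.8
```

```bash
python3 st.py
```

```text
t 20.7667 phi 1.862 R 0.056 Ft 13.07 Frad -2.53 q6 0.9153059698553011 z 0.12886237148492483
```

Contact: the push rose from 10.1 N to 13.1 N, so the grip is about 25 N. One small bite more, about 0.06 rad.

>>> step_arm:
  series: [-0.0007, 0.023, 0, 0.038, 0.2]

```text
t: 20.85
ee_pos: [0.6317, 0.0899, 0.1289]
orientation: [0.948, 0.319, -0.004, -0.005]
contact_force: [-11.7, 8.8, 5.3]
finger_gap: 0.0171
gripper_force: 7.4
```

```bash
python3 st.py
```

```text
t 20.85 phi 1.911 R 0.0559 Ft 14.42 Frad -2.56 q6 0.9707524123206844 z 0.12885907755019166
```

Push is 14.4 N, so the grip is about 32 N: good. I'll relax the arm's spring lead first, then open and rise clear.

>>> step_arm:
  series: [0, -0.018, 0, 0, 0.2, 0, -0.037, 0, 0, 0.2, 0, -0.037, 0, 0, 0.2]

```text
t: 21.1
ee_pos: [0.6328, 0.0903, 0.1288]
orientation: [0.948, 0.319, 0.0, 0.0]
contact_force: [0.0, -0.4, -0.4]
finger_gap: 0.0177
gripper_force: 0.0
```

```bash
python3 st.py
```

```text
t 21.1 phi 1.917 R 0.057 Ft -0.29 Frad -0.23 q6 0.9755720460542189 z 0.12884882761003624
```

>>> step_arm:
  series: [0, 0, 0, 0, 0.4, 0, 0, 0, 0, 0.6, 0, 0, 0, 0, 0.6, 0, 0, 0, 0, 0.6, 0, 0, -0.1, 0, 0.6, 0, 0, -0.3, 0, 0.6, 0, 0, -0.5, 0, 0.6, 0, 0, -0.7, 0, 0.6, 0, 0, -0.7, 0, 0.6]

```text
t: 21.85
ee_pos: [0.6356, 0.09, 0.2428]
orientation: [0.948, 0.318, 0.007, 0.002]
contact_force: [-1.0, 0.1, 1.9]
finger_gap: 0.0511
gripper_force: 0.0
```

```bash
python3 - <<'E'
from ang import *
s=robot.get_state();print(s["ee_pos"],s["contact_force"],s["finger_gap"])
ax=np.array([.591,.0516,.136]);a=.4765+1.911
d=np.array([-np.cos(a),np.sin(a),0]);h=ax+.055*d
fit(h,-d,("scene","side","wrist"))
E
```

```text
[0.63563527 0.09003693 0.24282199] [-0.98638274  0.05289899  1.91161274] 0.05113041558109444
scene dark [(np.float64(0.86), 92), (np.float64(0.83), 90), (np.float64(0.8), 94), (np.float64(0.74), 88)]
side 0.66 92 155 175 269 273 [(np.float64(0.65), 98), (np.float64(0.65), 104), (np.float64(0.65), 102), (np.float64(0.65), 100)]
side dark [(np.float64(0.76), 88), (np.float64(0.74), 94), (np.float64(0.73), 96), (np.float64(0.72), 98)]
wrist 0.7 813 192 232 271 294 [(np.float64(0.91), 92), (np.float64(0.89), 90), (np.float64(0.83), 94), (np.float64(0.81), 88)]
wrist dark [(np.float64(0.91), 92), (np.float64(0.85), 90), (np.float64(0.79), 88), (np.float64(0.77), 94)]
```

All views put the handle at 88–92°, and the gripper is clear. I'll settle and hand in.

>>> step_arm:
  series: [0, 0, 0, 0, 0.6, 0, 0, 0, 0, 0.6, 0, 0, 0, 0, 0.6, 0, 0, 0, 0, 0.6]

```text
t: 22.48
ee_pos: [0.6326, 0.0901, 0.2336]
orientation: [0.948, 0.318, -0.0, -0.0]
contact_force: [-0.2, -0.7, -0.6]
finger_gap: 0.0514
gripper_force: 0.0
```

```bash
python3 -c "
from station import robot
s=robot.get_state();print(s['ee_pos'],s['contact_force']);print(robot.close_job())"
```

```text
[0.63255992 0.09009432 0.23361037] [-0.15630001 -0.67297292 -0.55632587]
the job is handed in; nothing more can be done
None
```

The job is handed in at 22.5 s: the handle was swung upright to its stop first, then the crank turned clockwise about 1.9 rad to an estimated 32 N grip on the stone (push 14.4 N against 10.1 N running free), and the handle is upright and released with the gripper clear; the verdict was not reported, and I did not re-check the mallet, chisel and offcut.

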